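# Close up the spice row and lock the rack's sliding stop

### The arm

A 7-joint arm with a two-finger parallel gripper is mounted at the origin on the work surface. World frame = base frame: x ahead of the robot, y to its left, z up, the work surface at z = 0. Lengths are in m, angles in rad, forces in N, time in s.
With the tool pointing down it reaches from about 0.4 to 0.925 m from the base axis. Payload 4.1 kg.
Tool frame: the origin (TCP) lies at the very end of the fingers, on their centre line; the grasp point (between the pads) lies manip.hold_point_z behind it (manip.hold_point_z is the distance from the TCP to the grasp point, in m); z points along the fingers, y is the direction in which the jaws open and shut (so a half turn about z gives the same grasp; the last joint's range is limited). The gripper opens to 85 mm and grips with 20 to 120 N. Pads are 22 mm wide; open, the fingers measure 114 mm over their backs; the gripper's body (76 mm by 85 mm) begins 54 mm behind the grasp point. The pads swing forward as they close: fully open they stand 13 mm farther back than shut.
Start: joints at [-1.236, 0.398, 0.045, 1.537, -0.019, 1.207, -0.051], TCP at [0.273, 0.59, 0.195] pointing down, gripper open.
Joint ranges: [-2.82, 2.82], [-0.49, 2.23], [-1.37, 1.46], [0, 2.46], [-1.36, 4.5], [0.23, 2], [-2.94, 2.94]. Speed limits (rad/s): [2.57, 2.57, 3.14, 3.14, 3.14, 3.14, 3.14].

### API

Orientations are given as a unit quaternion [x, y, z, w].
In Python, from rig import manip gives the robot as it stands. The module is installed in compiled form; this text tells all that it offers.
- The arm moves only by the tool drive_tool, never from a script. Its argument "steps" is a list of rows, each a list of 3 entries, a list of its own where there are three numbers: the shift along the tool's x, y, z in m, then the turn, a rotation vector about the tool's x, y, z in degrees, then the opening, from 0 (shut) to 1 (fully open). In form: [[[x, y, z], [ax, ay, az], fingers], ...]. A call has 1 to 12 rows; each row is the pose to reach, as a shift and turn from the pose commanded when the call began, along the tool's axes at that moment; what a row does not reach only later rows make up. A row lasts 1/10 s, in which the tool goes at most 50 mm and 8.59 degrees, less where a joint would pass 70% of its speed; a pose out of reach is approached as far as the arm can. A call with a gripper value outside its range is refused whole. The fingers move at their own pace and stop on an object; "newtons" is the grip in N (left out, the last holds). Time passes only in rows, so rows that repeat a pose let the fingers close. It gives the time, the measured TCP pose, the force and the opening at its end, in the units of the state.
- manip.state(): the state, without advancing time (a new reading comes with each control period).
- manip.snapshot(name): name is "side" or "top" or "wrist"; returns a dict with "pixels" (420x560x3 uint8, blue, green, red), "K" (3x3 intrinsics, pixels), "dist" ([k1, k2, p1, p2, k3] as OpenCV has them; the pictures are not rectified), "camera_from_world" (4x4, takes a point from world to camera coordinates). Camera axes: x right, y up, looking along -z (the intrinsics and any distortion apply to the point x, -y, -z); pixel columns grow to the right and rows downward; lengths in m; the calibration is good to about 2 mm. A picture is of the moment at which its call begins. There is no depth.
- manip.job_done(): hands the job in, once; it reports no verdict.
The state is a dict: "t": time; "joints": joint angles; "dq": joint speeds; "effort": joint torques, N m; "eef_pos": TCP position; "ee_rot": TCP orientation; "contact_force": force on the tool from outside, world axes, zero at the start; "moment": the same for the moment, N m; "grip_width": finger opening in m.
Only numpy, scipy, OpenCV 4.12 (cv2) and the standard library are available. Lean on these libraries where they do the work, as an engineer would, in place of code of your own. Each camera call takes 0.05 s, during which the arm holds its last target.

### The job

The three hexagonal jars stand loosely spaced in the chrome spice rack. Slide the rack's stop along its rods until the jars are closed up, touching one another, the fixed end plate and the stop, all still upright in the rack; then lock the stop there by turning its red clamp knob clockwise (seen from above) a quarter turn, all the way, and let go. Leave the dish, the honey dipper and the salt jar where they are.

Things in the scene. Friction and masses are not known exactly. Their poses are not given: they have to be found in the camera images.
- rack: Fixed chrome rack on the glass shelf (shelf top 10 mm above the work surface). Origin under the middle, z up. Tray 104 mm wide (x), 420 mm long (y), floor 10 mm above the origin; two 10 mm rods along y at x = +-42 mm, 32 mm up. Inner face of the fixed end plate (82 mm high) at y = +190 mm; the jars stand in a row along y between it and the stop. Closed up they fill 168 mm, y = 190 to 22.
- stop (a joint): Position of the sliding stop along the rack's +y (m), 0 to 0.130. The stop's face lies at rack y = -0.090 + this value; it is 0.112 when three jars are closed up tight. Starts between 0 and 0.06, free to slide (about 1 to 2 N).
- stop_face (a point): Point on the aluminium stop's jar-side face, on the rack's centre line, 50 mm above the rack's origin; axes as the rack's. The stop plate is 100 mm wide, top 78 mm above the rack's origin; behind it (-y) a flat carriage 104 mm long, top 64 mm above the rack's origin, carries the clamp knob.
- knob (a joint): Clamp knob angle (rad): 0 fully loose, grows clockwise seen from above to the hard limit 1.57 fully locked (grips from about 0.8 on). Starts between 0 and 0.25. At 0 the knob's bar lies across the rack (along rack x), at 1.57 in line with the rods.
- knob_grip (a point): Centre of the clamp knob's red bar, on its vertical turning axis, 68 mm behind (-y) the stop's face, 110 mm above the rack's origin. The bar is 70 mm long (this point's x), 16 mm thick (y), 30 mm high (15 mm above and below this point) and turns with the knob; a white tick marks its +x end. Pinch it across its thickness from above; the stop can be slid by it.
- jar_red: Red spice in a hexagonal glass jar with a round gold lid (50 mm across); body 56 mm across flats, 65 mm across corners, 95 mm tall in all, 0.3 kg; origin at the centre of its underside, z up. It stands loose in the rack with two flats facing along the row.
- jar_yellow: Yellow spice in a hexagonal glass jar with a round gold lid (50 mm across); body 56 mm across flats, 65 mm across corners, 95 mm tall in all, 0.3 kg; origin at the centre of its underside, z up. It stands loose in the rack with two flats facing along the row.
- jar_green: Green spice in a hexagonal glass jar with a round gold lid (50 mm across); body 56 mm across flats, 65 mm across corners, 95 mm tall in all, 0.3 kg; origin at the centre of its underside, z up. It stands loose in the rack with two flats facing along the row.
- dish: Turquoise ceramic dish, 90 mm across, 35 mm high, on the glass shelf beyond the rack; origin at the centre of its underside. Bystander.
- dipper: Wooden honey dipper lying on the shelf beyond the rack, 166 mm long along its x, 28 mm thick at the grooved +x end; origin at its underside near the middle. Bystander.
- salt: White ceramic salt jar with a gold lid, 52 mm across, 90 mm high, on the robot's side of the rack; origin at the centre of its underside. Bystander.

How it is judged:
By the outcome, as a careful person would: the job done as asked, in the order asked, and still so for the second after the job is handed in, with the robot touching nothing.
It also fails if it takes over 38 s, if anything falls off the work surface, if the arm or the gripper's body presses on something with over 40 N, if the wrist force passes 120 N, or if a joint passes its speed limit or range.

## Working session

There is one attempt and no reset: what is moved stays moved. The work goes in short steps, Python scripts to look and compute and a tool call to move; the robot and the scene stay as the last step left them, time stands still between calls to the robot, and variables do not carry over. Pictures are saved under pics/ and viewed, and the job is handed in when it is done.

Besides the shell and the picture viewer there is one more tool, called after "Call:" as name(argument=value, ...) on one line, values as JSON. drive_tool: Moves the arm, as the interface text tells. Its arguments: {"type":"object","properties":{"steps":{"type":"array","items":{"type":"array"}},"newtons":{"type":"number"}},"required":["steps"]}

```bash
mkdir -p pics; cat > h.py <<'E'
import numpy as np, cv2, pickle
from rig import manip
def snap(n,f):
    s=manip.snapshot(n); cv2.imwrite(f'pics/{f}.png',s['pixels']); pickle.dump(s,open(f'{f}.pkl','wb')); return s
def load(f): return pickle.load(open(f+'.pkl','rb'))
def ray(s,uv):
    p=cv2.undistortPoints(np.array([[uv]],float),np.array(s['K']),np.array(s['dist']))[0,0]
    T=np.array(s['camera_from_world']); R=T[:3,:3]; t=T[:3,3]
    return -R.T@t, R.T@np.array([p[0],-p[1],-1.])
def onz(s,uv,z):
    o,d=ray(s,uv); return o+d*(z-o[2])/d[2]
def proj(s,P):
    T=np.array(s['camera_from_world']); c=T[:3,:3]@np.array(P)+T[:3,3]
    c=np.array([[[c[0],-c[1],-c[2]]]])
    return cv2.projectPoints(c,np.zeros(3),np.zeros(3),np.array(s['K']),np.array(s['dist']))[0][0,0]
E
python3 - <<'E'
from h import *
print(manip.state(), manip.hold_point_z)
for n in ('side','top','wrist'): snap(n,n+'0')
E
```

```text
{'t': 0.0, 'joints': array([-1.23600196,  0.3991802 ,  0.04503702,  1.53790222, -0.01868558,
        1.20693008, -0.05069547]), 'dq': array([ 1.42950754e-03,  7.67252308e-05,  7.29682901e-04, -8.42883164e-04,
        5.10486516e-04, -1.17764149e-03,  1.49296432e-03]), 'effort': array([ 9.25607783e-04, -4.75113523e+01,  1.36554535e+00, -2.54220557e+01,
        1.16474245e-02,  9.30346461e-03, -5.97841989e-06]), 'eef_pos': array([0.27289233, 0.58913795, 0.19396137]), 'ee_rot': array([ 2.15142597e-01,  9.76582134e-01, -9.89417942e-04, -1.40330653e-04]), 'contact_force': array([-0.79203931,  0.61833867,  0.22524955]), 'moment': array([-0.03045588, -0.07421207,  0.04727836]), 'grip_width': 0.08522253093712906} 0.0187
```

View pics/top0.png

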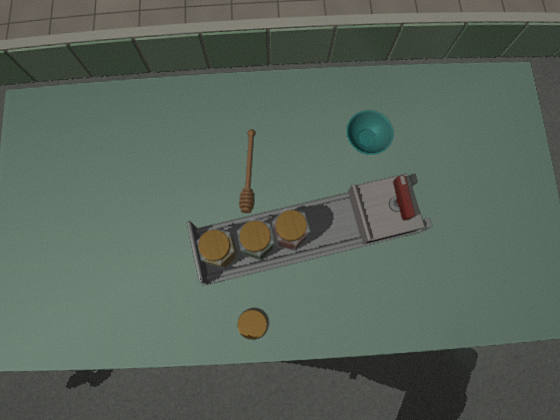

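View pics/side0.png

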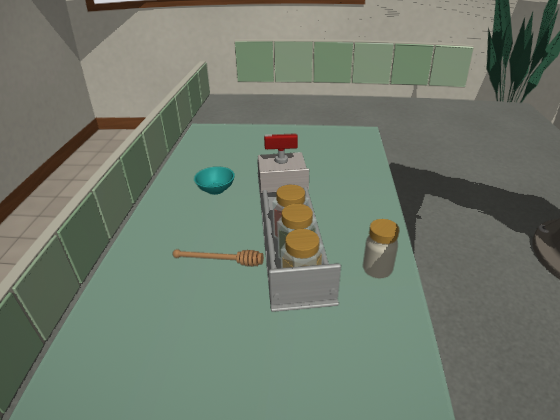

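View pics/wrist0.png

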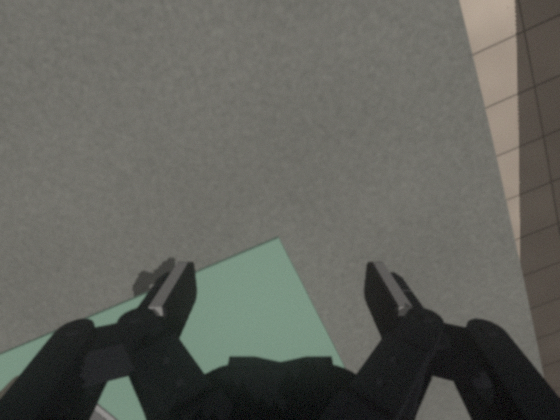

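The top view shows the rack with its fixed plate at the left (about 200,250) and the stop and red knob at the right (bar about 404,198). The three gold lids are at (214,246), (255,238) and (291,228), the salt at (252,324), the dish at (370,132) and the dipper at (248,170). The side view agrees.

```bash
cat > m.py <<'E'
from h import *
def redmask(im):
    h=cv2.cvtColor(im,cv2.COLOR_BGR2HSV)
    return (((h[...,0]<8)|(h[...,0]>172))&(h[...,1]>150)&(h[...,2]>50)).astype(np.uint8)
def goldmask(im):
    h=cv2.cvtColor(im,cv2.COLOR_BGR2HSV)
    return ((h[...,0]>=12)&(h[...,0]<25)&(h[...,1]>150)&(h[...,2]>90)).astype(np.uint8)
def lids(s,pr=True):
    out=[]
    cs,_=cv2.findContours(goldmask(s['pixels']),cv2.RETR_EXTERNAL,cv2.CHAIN_APPROX_NONE)
    for c in cs:
        if cv2.contourArea(c)>300:
            (u,v),r=cv2.minEnclosingCircle(c); m=cv2.moments(c)
            P=onz(s,(m['m10']/m['m00'],m['m01']/m['m00']),.113)
            out.append(P); 
            if pr: print('lid',(u,v),r,P.round(4))
    return out
E
python3 - <<'E'
from m import *
s=load('top0')
print('cam',ray(s,(280,210))[0])
L=lids(s)
m=redmask(s['pixels'])
cs,_=cv2.findContours(m,cv2.RETR_EXTERNAL,cv2.CHAIN_APPROX_NONE)
for c in cs:
    if cv2.contourArea(c)>50:
        r=cv2.minAreaRect(c);b=cv2.boxPoints(r);print(r,cv2.contourArea(c))
        for p in b: print(p,onz(s,p,.135).round(4))
cv2.imwrite('pics/crop0.png',cv2.resize(s['pixels'][160:300,180:440],None,fx=3,fy=3,interpolation=cv2.INTER_CUBIC))
t=load('side0')
m=redmask(t['pixels'])
x,y,w,h=cv2.boundingRect(m);print('side red',x,y,w,h)
E
```

```text
cam [0.45199623 0.01499667 0.79304672]
((401.9638977050781, 202.70616149902344), (31.446563720703125, 9.477046966552734), 68.96248626708984) 108.0
[391.8969  189.73193] [ 0.6159 -0.1825  0.135 ]
[400.74225 186.32986] [ 0.6207 -0.1974  0.135 ]
[412.03088 215.68039] [ 0.5722 -0.2098  0.135 ]
[403.18555 219.08246] [ 0.5676 -0.195   0.135 ]
side red 265 134 32 17
```

View pics/crop0.png

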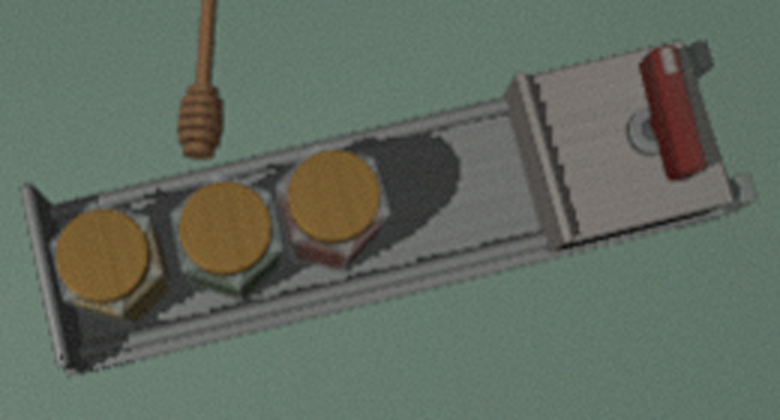

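```bash
sed -i 's/>=12)&(h\[...,0\]<25)&(h\[...,1\]>150)&(h\[...,2\]>90)/>=10)\&(h[...,0]<24)\&(h[...,1]>140)\&(h[...,2]>75)/' m.py
python3 - <<'E'
from m import *
s=load('top0')
h=cv2.cvtColor(s['pixels'],cv2.COLOR_BGR2HSV)
print(h[246,214],h[228,291],h[320,252],h[195,404],h[205,410])
L=lids(s)
c=lambda x,y:(x/3+180-.33,y/3+160-.33)
for n,p,z in [('stopA',(512,78),.088),('stopB',(550,248),.088),('endA',(25,187),.092),('endB',(64,368),.092),('endAi',(34,186),.092),('endBi',(74,366),.092),('bar tl',(655,48),.135),('bar tr',(680,45),.135),('bar br',(705,172),.135),('bar bl',(682,180),.135),('carr r t',(683,42),.074),('carr r b',(732,206),.074),('hub',(645,130),.076)]:
    print(n,onz(s,c(*p),z).round(4))
cv2.imwrite('pics/crop1.png',cv2.resize(s['pixels'][165:245,350:440],None,fx=8,fy=8,interpolation=cv2.INTER_CUBIC))
E
```

```text
[ 18 150 119] [ 18 151 118] [ 19 152 124] [  3 155  94] [  3 133  94]
lid (251.98780822753906, 324.06097412109375) 14.378399848937988 [0.422  0.0503 0.113 ]
lid (213.5, 244.87037658691406) 15.203909873962402 [0.5475 0.1054 0.113 ]
lid (254.625, 235.75) 14.981860160827637 [0.5584 0.0393 0.113 ]
lid (291.021240234375, 225.04107666015625) 15.261076927185059 [ 0.5722 -0.0193  0.113 ]
stopA [ 0.6387 -0.1262  0.088 ]
stopB [ 0.5408 -0.1382  0.088 ]
endA [0.591  0.1497 0.092 ]
endB [0.4904 0.1306 0.092 ]
endAi [0.5912 0.1446 0.092 ]
endBi [0.4912 0.1251 0.092 ]
bar tl [ 0.6386 -0.1952  0.135 ]
bar tr [ 0.6395 -0.2089  0.135 ]
bar br [ 0.5699 -0.2137  0.135 ]
bar bl [ 0.5664 -0.201   0.135 ]
carr r t [ 0.6586 -0.2317  0.074 ]
carr r b [ 0.5603 -0.2482  0.074 ]
hub [ 0.6069 -0.2023  0.076 ]
```

View pics/crop1.png

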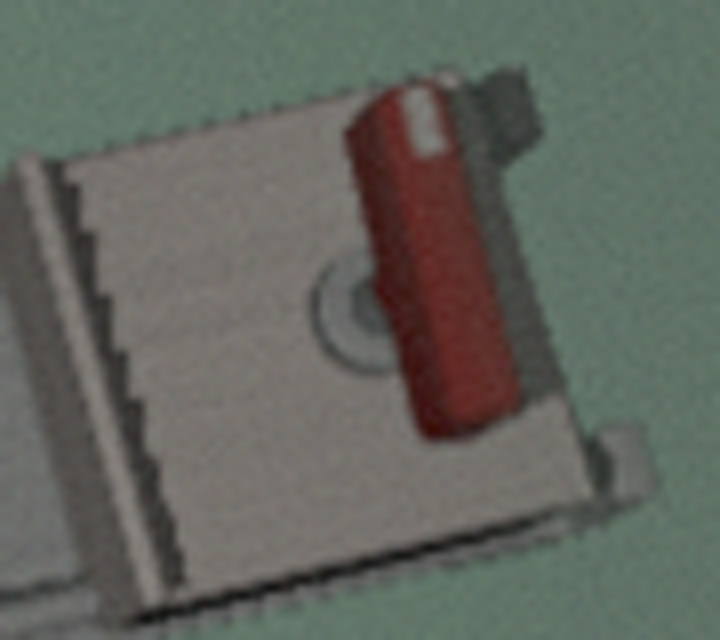

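```bash

python3 - <<'E'
from m import *
s=load('top0')
c=lambda x,y:((x+.5)/8+350-.5,(y+.5)/8+165-.5)
P={}
for n,p,z in [('sA',(22,160),.088),('sB',(143,610),.088),('b0',(402,88),.135),('b1',(445,80),.135),('b2',(520,400),.135),('b3',(438,438),.135),('cl',(188,590),.074),('cr',(588,495),.074),('c2',(565,395),.074),('ct',(455,75),.074),('ctl',(60,162),.074),('hub',(368,308),.075)]:
    P[n]=onz(s,c(*p),z); print(n,P[n].round(4))
a=lambda v:np.degrees(np.arctan2(v[1],v[0]))
print('x-dir', a(P['sA']-P['sB']),a(P['b1']-P['b2']),a(P['b0']-P['b3']),a(P['ct']-P['cr']))
print('y-dir',a(P['cl']-P['cr'])-90,a(P['ctl']-P['ct'])-90)
t=load('side0')
cv2.imwrite('pics/crop2.png',cv2.resize(t['pixels'][120:320,230:350],None,fx=5,fy=3,interpolation=cv2.INTER_CUBIC)[:600])
cv2.imwrite('pics/crop3.png',cv2.resize(t['pixels'][125:205,240:330],None,fx=7,fy=7,interpolation=cv2.INTER_CUBIC)[:600])
E
```

```text
sA [ 0.6405 -0.1297  0.088 ]
sB [ 0.5429 -0.1458  0.088 ]
b0 [ 0.6386 -0.1981  0.135 ]
b1 [ 0.6398 -0.2071  0.135 ]
b2 [ 0.5738 -0.214   0.135 ]
b3 [ 0.5672 -0.1968  0.135 ]
cl [ 0.5484 -0.159   0.074 ]
cr [ 0.5636 -0.2475  0.074 ]
c2 [ 0.5856 -0.2453  0.074 ]
ct [ 0.6582 -0.23    0.074 ]
ctl [ 0.6433 -0.1409  0.074 ]
hub [ 0.6069 -0.2042  0.075 ]
x-dir 9.343701890606086 6.042379795372953 -1.0817081069823493 10.495083954400988
y-dir 9.737364321756033 9.498502132487559
```

View pics/crop3.png

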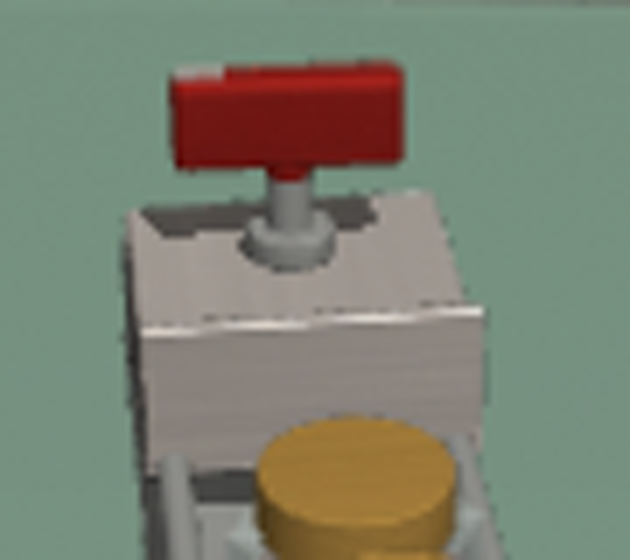

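```bash
cat > to.py <<'E'
import sys
from h import *
from scipy.spatial.transform import Rotation as R
def to(pos,ydeg):
    s=manip.state(); Rc=R.from_quat(s['ee_rot']); y=np.radians(ydeg)
    yv=np.array([np.cos(y),np.sin(y),0]); z=np.array([0,0,-1.]); x=np.cross(yv,z)
    Rt=R.from_matrix(np.array([x,yv,z]).T)
    d=Rc.inv().apply(np.array(pos)-s['eef_pos']); w=(Rc.inv()*Rt).as_rotvec(degrees=True)
    yy=Rc.as_matrix()[:,1]; print('t',s['t'],'pos',s['eef_pos'].round(4),'yaw_y',np.degrees(np.arctan2(yy[1],yy[0])).round(2),'F',s['contact_force'].round(1),'M',s['moment'].round(2),'w',round(s['grip_width'],4),'j7',s['joints'][6].round(2))
    print('shift',d.round(4),'turn',w.round(2))
if __name__=='__main__': to([float(a) for a in sys.argv[1:4]],float(sys.argv[4]))
E
python3 to.py .6035 -.2048 .2 92.3
```

```text
t 0.15 pos [0.273  0.5893 0.1942] yaw_y 65.15 F [ 0.3 -0.2  0.6] M [-0.05  0.02  0.03] w 0.0857 j7 -0.05
shift [-0.6336 -0.5817 -0.0049] turn [-9.000e-02 -1.000e-02 -2.715e+01]
```

Call:
drive_tool(steps=[[[-0.634,-0.582,-0.005],[0,0,-27],1],[[-0.634,-0.582,-0.005],[0,0,-27],1],[[-0.634,-0.582,-0.005],[0,0,-27],1],[[-0.634,-0.582,-0.005],[0,0,-27],1],[[-0.634,-0.582,-0.005],[0,0,-27],1],[[-0.634,-0.582,-0.005],[0,0,-27],1],[[-0.634,-0.582,-0.005],[0,0,-27],1],[[-0.634,-0.582,-0.005],[0,0,-27],1],[[-0.634,-0.582,-0.005],[0,0,-27],1],[[-0.634,-0.582,-0.005],[0,0,-27],1],[[-0.634,-0.582,-0.005],[0,0,-27],1],[[-0.634,-0.582,-0.005],[0,0,-27],1]])

```text
t: 1.35
eef_pos: [0.504, 0.034, 0.1986]
ee_rot: [-0.019, 1.0, 0.0, 0.0]
contact_force: [0.6, 1.1, 0.5]
grip_width: 0.0855
```

```bash
python3 to.py .6035 -.2048 .2 92.3
```

```text
t 1.35 pos [0.504  0.034  0.1986] yaw_y 92.16 F [0.6 1.1 0.5] M [-0.01 -0.08  0.03] w 0.0855 j7 1.51
shift [-0.0904 -0.2424 -0.0015] turn [ 0.02  0.02 -0.14]
```

Call:
drive_tool(steps=[[[-0.09,-0.242,-0.002],[0,0,0],1],[[-0.09,-0.242,-0.002],[0,0,0],1],[[-0.09,-0.242,-0.002],[0,0,0],1],[[-0.09,-0.242,-0.002],[0,0,0],1],[[-0.09,-0.242,-0.002],[0,0,0],1],[[-0.09,-0.242,-0.002],[0,0,0],1],[[-0.09,-0.242,-0.002],[0,0,0],1],[[-0.09,-0.242,-0.002],[0,0,0],1]])

```text
t: 2.15
eef_pos: [0.6025, -0.2007, 0.1999]
ee_rot: [-0.019, 1.0, 0.001, -0.0]
contact_force: [-0.0, 0.9, 0.2]
grip_width: 0.0854
```

```bash
python3 to.py .6035 -.2048 .1013 92.3; python3 -c "
from h import *
snap('wrist','w1')"
```

```text
t 2.15 pos [ 0.6025 -0.2007  0.1999] yaw_y 92.23 F [-0.   0.9  0.2] M [0.08 0.   0.04] w 0.0854 j7 2.03
shift [-0.0009 -0.0043  0.0986] turn [ 0.11 -0.05 -0.07]
```

View pics/w1.png

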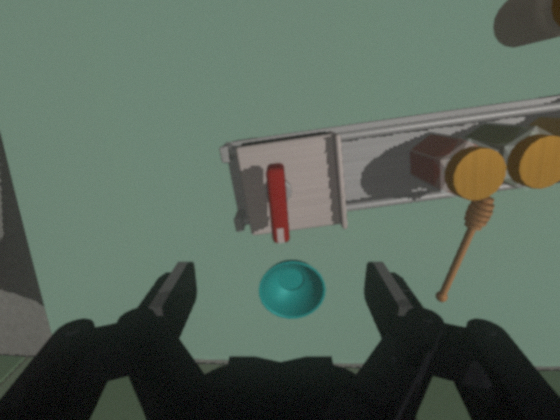

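The wrist view shows the red bar from (275,165) to (281,241), white tick at (281,237), the stop plate near (340,180), and the dish behind. I'll measure the bar in this closer view.

```bash
python3 - <<'E'
from m import *
s=load('w1'); m=redmask(s['pixels']); m[:,:250]=0; m[:,320:]=0;m[260:]=0
cs,_=cv2.findContours(m,cv2.RETR_EXTERNAL,cv2.CHAIN_APPROX_NONE)
print(ray(s,(280,210))[0])
cv2.imwrite('pics/crop4.png',cv2.resize(s['pixels'][125:255,215:355],None,fx=5,fy=4.5,interpolation=cv2.INTER_CUBIC))
for z in (.135,):
  c=max(cs,key=cv2.contourArea); r=cv2.minAreaRect(c); print(r)
  for p in cv2.boxPoints(r): print(p,onz(s,p,z).round(4))
E
```

```text
[ 0.52033213 -0.20430892  0.37814604]
((277.5103454589844, 204.1241455078125), (70.92085266113281, 15.114277839660645), 85.2363510131836)
[267.0345 169.4138] [ 0.5703 -0.2126  0.135 ]
[282.09656 168.15862] [ 0.5688 -0.2001  0.135 ]
[287.9862  238.83449] [ 0.633  -0.1921  0.135 ]
[272.92413 240.08968] [ 0.6348 -0.2056  0.135 ]
```

View pics/crop4.png

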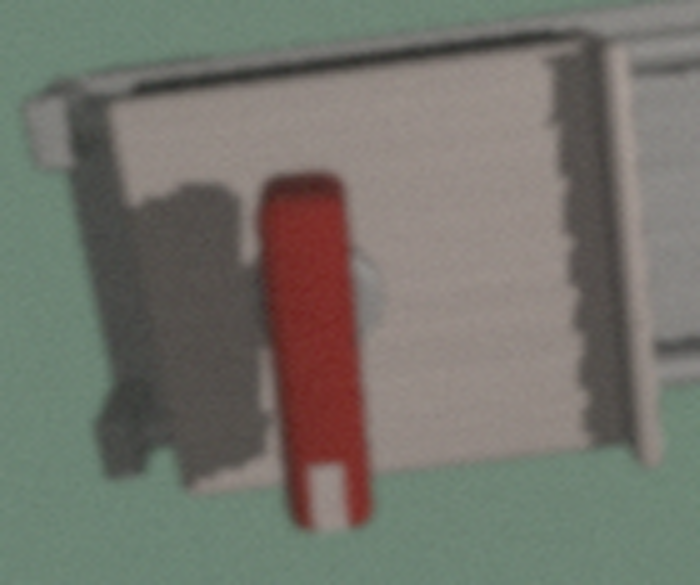

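```bash
python3 - <<'E'
from m import *
s=load('w1')
c=lambda x,y:(x/5+215-.4,y/4.5+125-.4)
q=[onz(s,c(*p),.135) for p in [(264,197),(343,192),(371,515),(292,522)]]
for p in q: print(p.round(4))
print('centre',np.mean(q,0).round(4))
a=lambda v:np.degrees(np.arctan2(v[1],v[0]))
print(a(q[3]-q[0]),a(q[2]-q[1]),'len',np.linalg.norm(q[3]-q[0]),np.linalg.norm(q[1]-q[0]))
A=onz(s,c(612,42),.088);B=onz(s,c(640,460),.088)
A2=onz(s,c(632,42),.088);B2=onz(s,c(662,460),.088)
print('stop',A.round(4),B.round(4),a(B-A),A2.round(4),B2.round(4),a(B2-A2))
E
```

```text
[ 0.5694 -0.2123  0.135 ]
[ 0.568  -0.1992  0.135 ]
[ 0.6332 -0.1914  0.135 ]
[ 0.6353 -0.2056  0.135 ]
centre [ 0.6015 -0.2021  0.135 ]
5.8911469815009605 6.885709834637269 len 0.06617001303937847 0.013188023043884433
stop [ 0.5428 -0.148   0.088 ] [ 0.6386 -0.1325  0.088 ] 9.24578798343558 [ 0.5426 -0.1442  0.088 ] [ 0.6384 -0.1278  0.088 ] 9.735379946270891
```

```bash
python3 to.py .6025 -.203 .1 96
```

```text
t 2.2 pos [ 0.6027 -0.2     0.2001] yaw_y 92.3 F [0.1 0.8 0.6] M [ 0.03 -0.    0.03] w 0.0855 j7 2.03
shift [ 0.0002 -0.0032  0.1001] turn [ 0.12 -0.03 -3.7 ]
```

Call:
drive_tool(steps=[[[0,0,0.03],[0,0,-3.7],1],[[0,0,0.06],[0,0,-3.7],1],[[0,0,0.09],[0,0,-3.7],1],[[0,0,0.1],[0,0,-3.7],1],[[0,0,0.1],[0,0,-3.7],1],[[0,0,0.1],[0,0,-3.7],1]])

```text
t: 2.8
eef_pos: [0.6038, -0.202, 0.1019]
ee_rot: [-0.052, 0.999, -0.0, 0.001]
contact_force: [0.4, -0.4, 0.2]
grip_width: 0.0851
```

```bash
python3 to.py .6025 -.203 .1 96;  python3 -c "
from h import *
snap('side','s1')"
```

```text
t 2.8 pos [ 0.6038 -0.202   0.1019] yaw_y 95.92 F [ 0.4 -0.4  0.2] M [ 0.01 -0.02  0.04] w 0.0851 j7 2.13
shift [ 0.0014 -0.0009  0.0019] turn [-0.02  0.12 -0.08]
```

View pics/s1.png

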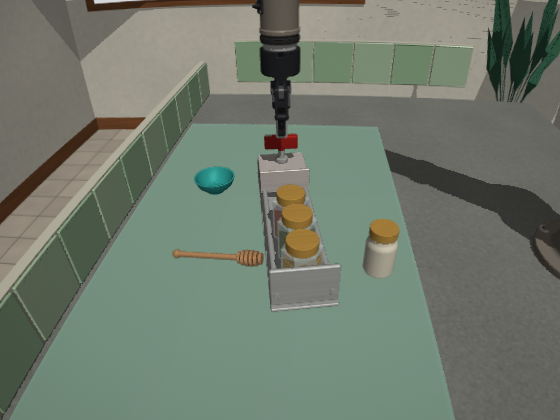

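The fingers straddle the middle of the bar (about 281,140). Now I close them.

Call:
drive_tool(steps=[[[0,0,0],[0,0,0],0],[[0,0,0],[0,0,0],0],[[0,0,0],[0,0,0],0],[[0,0,0],[0,0,0],0],[[0,0,0],[0,0,0],0],[[0,0,0],[0,0,0],0],[[0,0,0],[0,0,0],0],[[0,0,0],[0,0,0],0]], newtons=60)

```text
t: 3.65
eef_pos: [0.6027, -0.2026, 0.1004]
ee_rot: [-0.051, 0.999, 0.0, -0.0]
contact_force: [1.6, 0.1, 1.0]
grip_width: -0.0002
```

```bash
python3 to.py .6025 -.203 .1 96
```

```text
t 3.65 pos [ 0.6027 -0.2026  0.1004] yaw_y 95.85 F [1.6 0.1 1. ] M [0.03 0.04 0.03] w -0.0002 j7 2.13
shift [ 0.0003 -0.0004  0.0004] turn [ 0.   -0.   -0.15]
```

The gripper shut to zero without holding the bar, so I'll look before doing anything else.

```bash
python3 -c "
from h import *
s=snap('side','s2');w=snap('wrist','w2');snap('top','t2')
cv2.imwrite('pics/c2.png',cv2.resize(s['pixels'][70:210,220:340],None,fx=4,fy=4,interpolation=cv2.INTER_CUBIC))
cv2.imwrite('pics/c2t.png',cv2.resize(load('t2')['pixels'][120:270,330:470],None,fx=4,fy=4,interpolation=cv2.INTER_CUBIC))
"
```

```text
(no output)
```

View pics/c2.png

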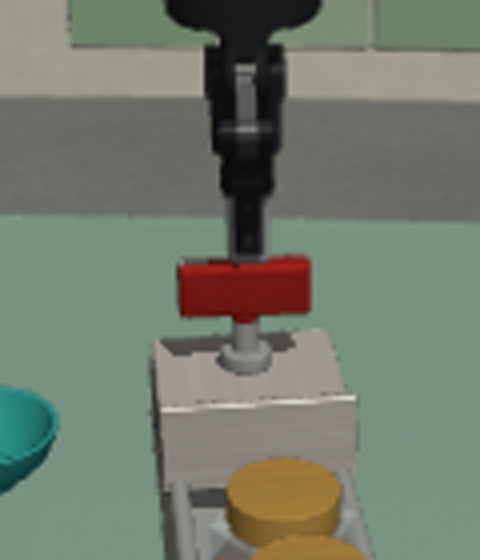

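View pics/w2.png

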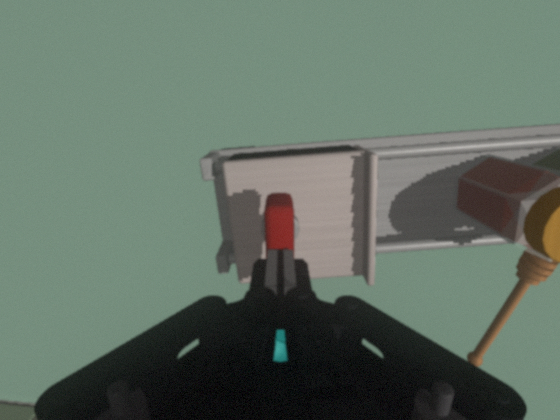

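View pics/c2t.png

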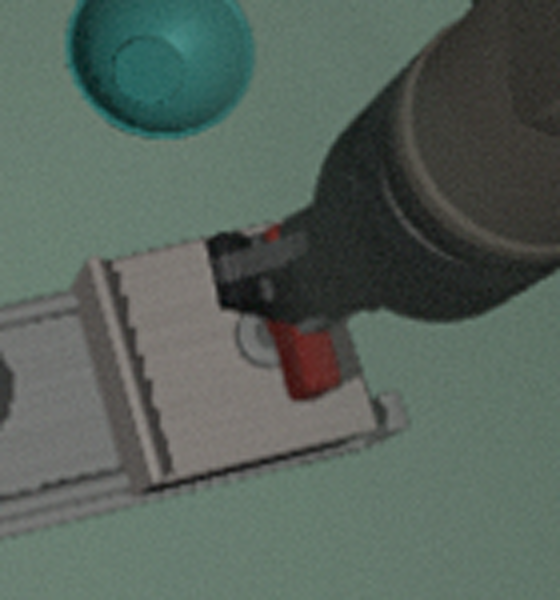

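```bash
python3 - <<'E'
from h import *
s=load('s2');t=load('t2');w=load('w2')
tcp=np.array([.6027,-.2026,.1004])
print('tcp in side',proj(s,tcp),'wrist',proj(w,tcp),'top',proj(t,tcp))
for z in (.105,.12,.135): print(z,'bar axis side',proj(s,[.6025,-.203,z]))
# red bar extent in s0
from m import redmask
s0=load('side0');print(cv2.boundingRect(redmask(s0['pixels'])))
# triangulate bar tick end & other end: side top corners (172,70),(402,62) in crop3 /7+(240,125)
t0=load('top0')
def tri(a,ua,b,ub):
    o1,d1=ray(a,ua);o2,d2=ray(b,ub);d1/=np.linalg.norm(d1);d2/=np.linalg.norm(d2)
    A=np.array([d1,-d2]).T;k=np.linalg.lstsq(A,o2-o1,rcond=None)[0]
    p,q=o1+k[0]*d1,o2+k[1]*d2;return ((p+q)/2).round(4),np.linalg.norm(p-q).round(4)
c3=lambda x,y:(x/7+240-.4,y/7+125-.4); c1=lambda x,y:(x/8+350-.4,y/8+165-.4)
print('tick end',tri(s0,c3(174,80),t0,c1(402,95)))
print('other end',tri(s0,c3(402,68),t0,c1(435,435)))
print('stop corner',tri(s0,c3(142,330),t0,c1(22,160)),tri(s0,c3(483,312),t0,c1(143,610)))
E
```

```text
tcp in side [281.79106815 149.53272751] wrist [279.7493136  237.88072735] top [399.10886467 202.12681555]
0.105 bar axis side [281.86286253 147.49986763]
0.12 bar axis side [281.73957313 141.06276706]
0.135 bar axis side [281.61406899 134.50201392]
(265, 134, 32, 17)
tick end (array([ 0.6378, -0.1987,  0.1328]), np.float64(0.0003))
other end (array([ 0.5685, -0.195 ,  0.1395]), np.float64(0.0031))
stop corner (array([ 0.6409, -0.1301,  0.0867]), np.float64(0.0002)) (array([ 0.5436, -0.1463,  0.0862]), np.float64(0.001))
```

```bash
python3 -c "
from h import *
w=load('w2')
cv2.imwrite('pics/c2w.png',cv2.resize(w['pixels'][180:320,210:350],None,fx=4,fy=4,interpolation=cv2.INTER_CUBIC))
s=load('s2')
cv2.imwrite('pics/c2s.png',cv2.resize(s['pixels'][90:170,240:325],None,fx=7,fy=7,interpolation=cv2.INTER_CUBIC))
"
```

```text
(no output)
```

View pics/c2w.png

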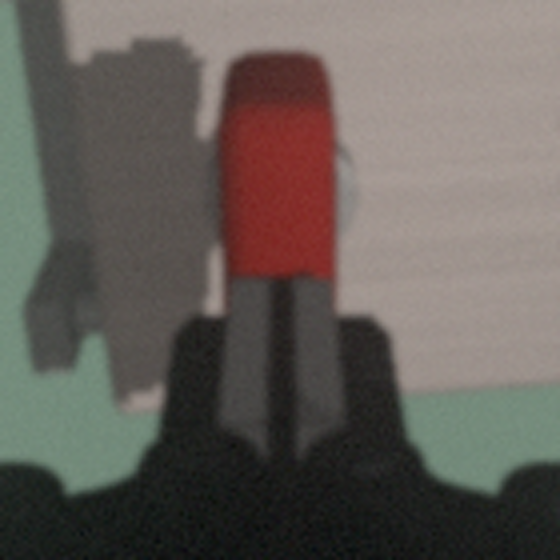

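View pics/c2s.png

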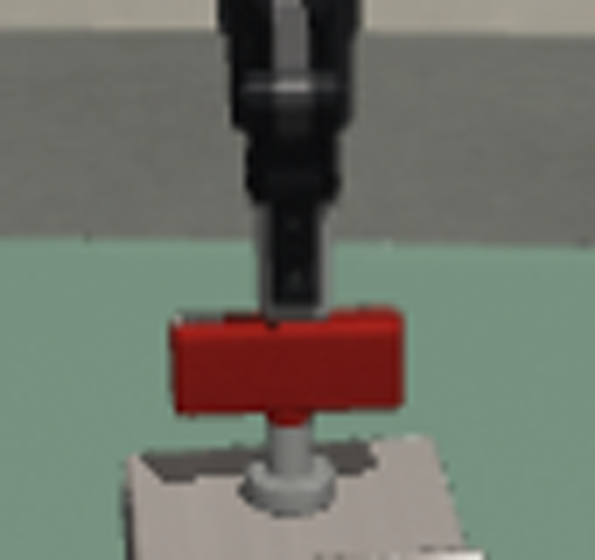

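```bash
python3 - <<'E'
from h import *
s=load('s2');w=load('w2')
for z in (.09,.1,.11,.12,.13,.14): print(z,'side',proj(s,[.6027,-.2026,z]).round(1),'wrist',proj(w,[.6027,-.2026,z]).round(1))
o,d=ray(w,(280,248.7)); a=ray(s,(281.4,135))
d/=np.linalg.norm(d);d2=a[1]/np.linalg.norm(a[1])
k=np.linalg.lstsq(np.array([d,-d2]).T,a[0]-o,rcond=None)[0]; print(o+k[0]*d,a[0]+k[1]*d2, 'wcam',o)
print(manip.state()['eef_pos'])
E
```

```text
0.09 side [281.9 153.9] wrist [279.8 231.6]
0.1 side [281.8 149.7] wrist [279.7 237.6]
0.11 side [281.7 145.4] wrist [279.7 244.3]
0.12 side [281.6 141.1] wrist [279.7 251.7]
0.13 side [281.5 136.8] wrist [279.7 260. ]
0.14 side [281.5 132.4] wrist [279.7 269.2]
[ 0.59579717 -0.20315796  0.12970758] [ 0.60307296 -0.20416667  0.13332178] wcam [ 0.52076266 -0.21096776  0.27858082]
[ 0.60273005 -0.20254304  0.10043377]
```

The closed tips appear to sit on the bar's top, at about z = 0.133, while the state reports TCP z = 0.100. I'll lift with the fingers shut and measure the tip against the reported TCP in free space.

Call:
drive_tool(steps=[[[0,0,-0.02],[0,0,0],0],[[0,0,-0.05],[0,0,0],0],[[0,0,-0.06],[0,0,0],0],[[0,0,-0.06],[0,0,0],0],[[0,0,-0.06],[0,0,0],0]])

```text
t: 4.3
eef_pos: [0.6022, -0.2022, 0.1596]
ee_rot: [-0.051, 0.999, 0.0, -0.001]
contact_force: [0.3, -1.0, -0.7]
grip_width: 0.0001
```

```bash
python3 to.py .6025 -.203 .1 96;  python3 -c "
from h import *
s=snap('side','s3');w=snap('wrist','w3'); p=manip.state()['eef_pos']
a=proj(s,p);b=proj(w,p);print(a,b)
I=s['pixels'].copy()[60:170,240:325]; I=cv2.resize(I,None,fx=5,fy=5); cv2.circle(I,(int((a[0]-240)*5),int((a[1]-60)*5)),3,(255,0,255),-1)
J=cv2.resize(w['pixels'][180:320,210:280+15],None,fx=4,fy=4); cv2.circle(J,(int((b[0]-210)*4),int((b[1]-180)*4)),3,(255,0,255),-1)
cv2.imwrite('pics/c3.png',np.hstack([I[:550],J[:550]]))
"
```

```text
t 4.3 pos [ 0.6022 -0.2022  0.1596] yaw_y 95.85 F [ 0.3 -1.  -0.7] M [-0.01  0.01 -0.01] w 0.0001 j7 2.1
shift [-0.0002 -0.0008  0.0596] turn [ 0.04 -0.06 -0.15]
[281.73956997 124.01364276] [279.8999449  237.67050798]
```

View pics/c3.png

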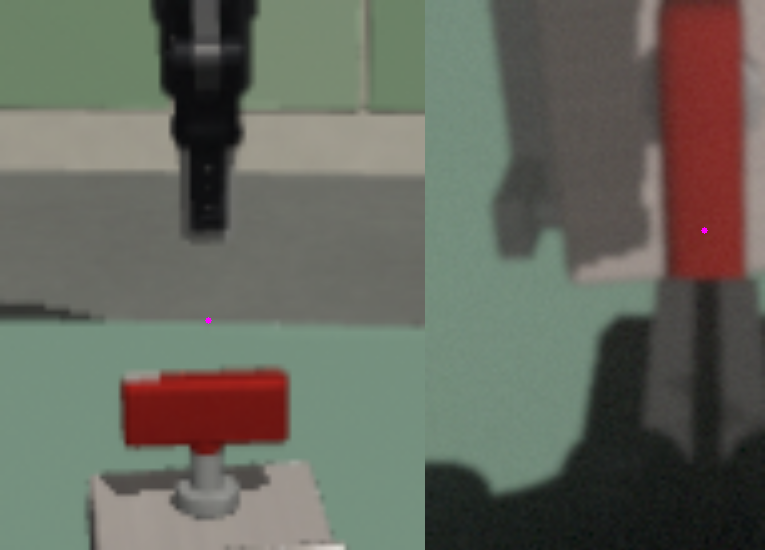

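Confirmed: in the side view the tips end at about (281,108), but the reported TCP projects to (282,124). The real fingertips are about 35 mm behind the reported TCP, with no noticeable sideways error. I'll open, then go 35 mm deeper than planned, to a reported z of about 0.066.

Call:
drive_tool(steps=[[[0,0,0],[0,0,0],1],[[0,0,0],[0,0,0],1],[[0,0,0],[0,0,0],1],[[0,0,0],[0,0,0],1],[[0,0,0],[0,0,0],1],[[0,0,0],[0,0,0],1],[[0,0,0.03],[0,0,0],1],[[0,0,0.06],[0,0,0],1],[[0,0,0.08],[0,0,0],1],[[0,0,0.093],[0,0,0],1],[[0,0,0.093],[0,0,0],1],[[0,0,0.093],[0,0,0],1]])

```text
t: 5.6
eef_pos: [0.6034, -0.2029, 0.0682]
ee_rot: [-0.051, 0.999, -0.0, 0.001]
contact_force: [0.6, -0.8, 1.1]
grip_width: 0.0848
```

Call:
drive_tool(steps=[[[0,0,0],[0,0,0],0],[[0,0,0],[0,0,0],0],[[0,0,0],[0,0,0],0],[[0,0,0],[0,0,0],0],[[0,0,0],[0,0,0],0],[[0,0,0],[0,0,0],0],[[0,0,0],[0,0,0],0],[[0,0,0],[0,0,0],0]], newtons=60)

```text
t: 6.4
eef_pos: [0.6029, -0.2026, 0.0679]
ee_rot: [-0.051, 0.999, 0.0, 0.0]
contact_force: [-0.7, 0.6, 5.3]
grip_width: 0.0149
```

```bash
python3 to.py .6025 -.203 .066 96;  python3 -c "
from h import *
s=snap('side','s4');w=snap('wrist','w4')
I=cv2.resize(s['pixels'][60:170,240:325],None,fx=4,fy=4);J=cv2.resize(w['pixels'][180:290,210:300],None,fx=4,fy=4)
cv2.imwrite('pics/c4.png',np.hstack([I,J]))
"
```

```text
t 6.4 pos [ 0.6029 -0.2026  0.0679] yaw_y 95.86 F [-0.7  0.6  5.3] M [0.09 0.21 0.09] w 0.0149 j7 2.14
shift [ 0.0004 -0.0004  0.0019] turn [ 0.    0.02 -0.14]
```

View pics/c4.png

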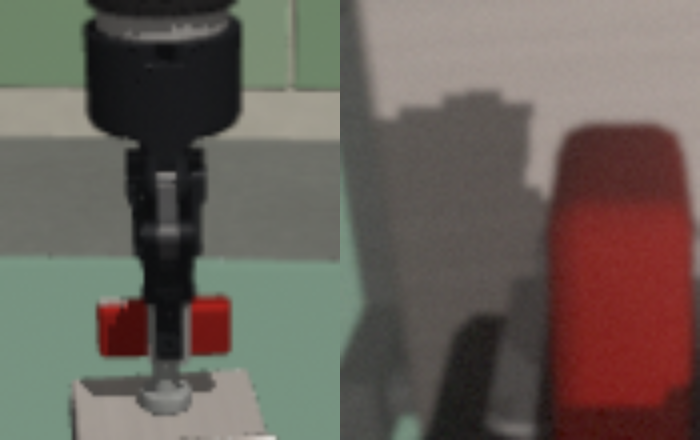

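The bar is now gripped (14.9 mm opening, fingers over its middle in both views). I'll slide it along rack +y.

Call:
drive_tool(steps=[[[0.0003,0.004,0],[0,0,0],0],[[0.0008,0.012,0],[0,0,0],0],[[0.0013,0.02,0],[0,0,0],0],[[0.0019,0.028,0],[0,0,0],0],[[0.0024,0.036,0],[0,0,0],0],[[0.0029,0.044,0],[0,0,0],0],[[0.0035,0.052,0],[0,0,0],0],[[0.004,0.06,0],[0,0,0],0],[[0.0044,0.066,0],[0,0,0],0],[[0.0047,0.07,0],[0,0,0],0],[[0.0047,0.07,0],[0,0,0],0]])

```text
t: 7.6
eef_pos: [0.5899, -0.1318, 0.0678]
ee_rot: [-0.051, 0.999, 0.001, -0.001]
contact_force: [-3.1, 0.2, 7.6]
grip_width: 0.0152
```

```bash
python3 to.py .6025 -.203 .066 96;  python3 -c "
from h import *
s=snap('side','s5');t=snap('top','t5')
I=cv2.resize(s['pixels'][60:320,220:350],None,fx=2,fy=2);J=cv2.resize(t['pixels'][120:293,180:440],None,fx=2,fy=2)
K=np.zeros((520,800,3),np.uint8);K[:,:260]=I;K[:346,260:780]=J
cv2.imwrite('pics/c5.png',K)
"
```

```text
t 7.6 pos [ 0.5899 -0.1318  0.0678] yaw_y 95.89 F [-3.1  0.2  7.6] M [-0.06  0.61 -0.02] w 0.0152 j7 2.03
shift [-0.0052 -0.0721  0.0017] turn [ 0.09 -0.1  -0.11]
```

View pics/c5.png

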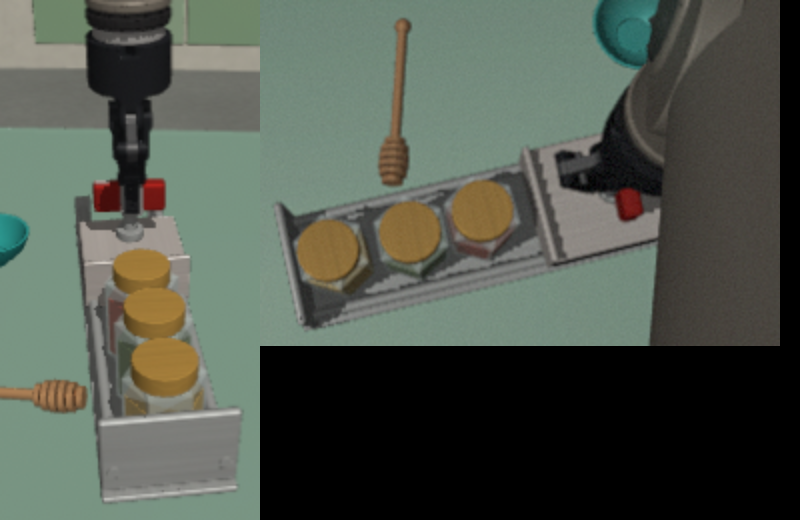

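The stop follows and the jars are upright. About 38 mm remain, so I continue more slowly.

Call:
drive_tool(steps=[[[0.0002,0.003,0],[0,0,0],0],[[0.0005,0.006,0],[0,0,0],0],[[0.0007,0.009,0],[0,0,0],0],[[0.0009,0.012,0],[0,0,0],0],[[0.0011,0.015,0],[0,0,0],0],[[0.0013,0.018,0],[0,0,0],0],[[0.0016,0.021,0],[0,0,0],0],[[0.0018,0.024,0],[0,0,0],0],[[0.002,0.027,0],[0,0,0],0],[[0.0022,0.03,0],[0,0,0],0],[[0.0024,0.032,0],[0,0,0],0],[[0.0024,0.032,0],[0,0,0],0]])

```text
t: 8.9
eef_pos: [0.5846, -0.1025, 0.0678]
ee_rot: [-0.051, 0.999, -0.001, -0.0]
contact_force: [-2.9, -3.0, 5.7]
grip_width: 0.0153
```

```bash
python3 to.py .6025 -.203 .066 96;  python3 -c "
from m import *
s=snap('side','s6');t=snap('top','t6')
lids(t)
I=cv2.resize(s['pixels'][60:320,220:350],None,fx=2,fy=2);J=cv2.resize(t['pixels'][120:293,180:440],None,fx=2,fy=2)
K=np.zeros((520,800,3),np.uint8);K[:,:260]=I;K[:346,260:780]=J
cv2.imwrite('pics/c6.png',K)
"
```

```text
t 8.9 pos [ 0.5846 -0.1025  0.0678] yaw_y 95.83 F [-2.9 -3.   5.7] M [-0.64  0.35 -0.03] w 0.0153 j7 1.97
shift [-0.0076 -0.1018  0.0019] turn [-0.07 -0.05 -0.17]
lid (251.9250030517578, 324.07501220703125) 14.31832218170166 [0.421  0.0506 0.113 ]
lid (213.6939239501953, 244.96728515625) 15.143997192382812 [0.5473 0.1053 0.113 ]
lid (251.5, 237.0) 15.07491397857666 [0.5567 0.045  0.113 ]
lid (284.3544616699219, 226.22349548339844) 14.963016510009766 [ 0.5712 -0.0087  0.113 ]
```

View pics/c6.png

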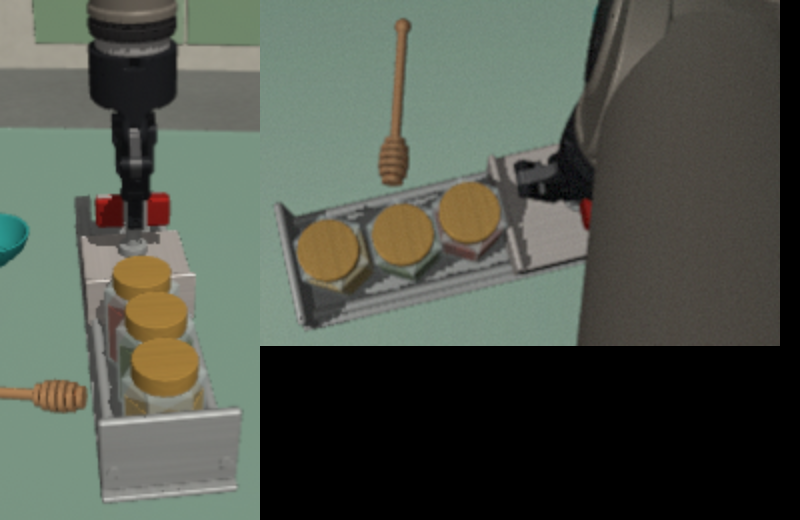

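Green and red now touch (55.5 mm apart), and about 5 mm is left between yellow and green. I continue gently.

Call:
drive_tool(steps=[[[0.0001,0.001,0],[0,0,0],0],[[0.0001,0.002,0],[0,0,0],0],[[0.0002,0.003,0],[0,0,0],0],[[0.0003,0.004,0],[0,0,0],0],[[0.0004,0.005,0],[0,0,0],0],[[0.0005,0.006,0],[0,0,0],0],[[0.0005,0.007,0],[0,0,0],0],[[0.0006,0.008,0],[0,0,0],0],[[0.0006,0.008,0],[0,0,0],0]])

```text
t: 9.9
eef_pos: [0.5834, -0.0958, 0.0679]
ee_rot: [-0.051, 0.999, -0.001, -0.0]
contact_force: [-0.8, -5.3, 4.0]
grip_width: 0.0152
```

```bash
python3 to.py .6025 -.203 .066 96;  python3 -c "
from m import *
t=snap('top','t7')
L=lids(t,False); u=np.array([-np.sin(np.radians(9.9)),np.cos(np.radians(9.9))])
print([round(p[:2]@u,4) for p in L])
"
```

```text
t 9.9 pos [ 0.5834 -0.0958  0.0679] yaw_y 95.8 F [-0.8 -5.3  4. ] M [-0.96  0.28  0.06] w 0.0152 j7 1.96
shift [-0.0082 -0.1086  0.0021] turn [-0.15 -0.01 -0.2 ]
[np.float64(-0.0227), np.float64(0.0115), np.float64(-0.0444), np.float64(-0.1)]
```

Call:
drive_tool(steps=[[[0.0001,0.001,0],[0,0,0],0],[[0.0001,0.002,0],[0,0,0],0],[[0.0002,0.003,0],[0,0,0],0],[[0.0002,0.003,0],[0,0,0],0]])

```text
t: 10.35
eef_pos: [0.5832, -0.0946, 0.0679]
ee_rot: [-0.05, 0.999, -0.002, 0.0]
contact_force: [0.1, -6.7, 3.6]
grip_width: 0.0152
```

```bash
python3 to.py .6025 -.203 .066 96;  python3 -c "
from m import *
t=snap('top','t8')
L=lids(t,False); u=np.array([-np.sin(np.radians(9.9)),np.cos(np.radians(9.9))])
print([round(p[:2]@u,4) for p in L])
"
```

```text
t 10.35 pos [ 0.5832 -0.0946  0.0679] yaw_y 95.76 F [ 0.1 -6.7  3.6] M [-1.47  0.03  0.12] w 0.0152 j7 1.95
shift [-0.0083 -0.1098  0.0024] turn [-0.29  0.03 -0.24]
[np.float64(-0.0227), np.float64(0.0129), np.float64(-0.0432), np.float64(-0.0988)]
```

Call:
drive_tool(steps=[[[0.0001,0.001,0],[0,0,0],0],[[0.0001,0.002,0],[0,0,0],0],[[0.0002,0.003,0],[0,0,0],0],[[0.0003,0.004,0],[0,0,0],0],[[0.0003,0.004,0],[0,0,0],0]])

```text
t: 10.9
eef_pos: [0.5833, -0.0948, 0.0679]
ee_rot: [-0.049, 0.999, -0.005, 0.002]
contact_force: [1.9, -15.1, 0.2]
grip_width: 0.0153
```

```bash
python3 to.py .6025 -.203 .066 96;  python3 -c "
from m import *
t=snap('top','t9')
L=lids(t,False); u=np.array([-np.sin(np.radians(9.9)),np.cos(np.radians(9.9))])
print([round(p[:2]@u,4) for p in L])
"
```

```text
t 10.9 pos [ 0.5833 -0.0948  0.0679] yaw_y 95.63 F [  1.9 -15.1   0.2] M [-2.61 -0.48  0.05] w 0.0153 j7 1.95
shift [-0.0085 -0.1096  0.0031] turn [-0.59  0.15 -0.37]
[np.float64(-0.0227), np.float64(0.0129), np.float64(-0.0431), np.float64(-0.0987)]
```

Pushing further no longer moves anything: 15 N, jars 56 mm apart, stop travel 110 mm. The row is closed. Holding this pressure, I turn clockwise, which is + about tool z.

Call:
drive_tool(steps=[[[0,0,0],[0,0,7],0],[[0,0,0],[0,0,14],0],[[0,0,0],[0,0,21],0],[[0,0,0],[0,0,28],0],[[0,0,0],[0,0,35],0],[[0,0,0],[0,0,42],0],[[0,0,0],[0,0,42],0]], newtons=90)

```text
t: 11.65
eef_pos: [0.5838, -0.0932, 0.068]
ee_rot: [0.313, 0.95, -0.004, 0.003]
contact_force: [2.8, -12.1, -0.7]
grip_width: 0.0147
```

```bash
python3 to.py .5833 -.0948 .068 9.9
```

```text
t 11.65 pos [ 0.5838 -0.0932  0.068 ] yaw_y 53.52 F [  2.8 -12.1  -0.7] M [-2.22 -0.51 -0.15] w 0.0147 j7 1.3
shift [-0.0006 -0.0016  0.    ] turn [-0.06  0.58 43.62]
```

Call:
drive_tool(steps=[[[0,0,0],[0,0,7],0],[[0,0,0],[0,0,14],0],[[0,0,0],[0,0,21],0],[[0,0,0],[0,0,28],0],[[0,0,0],[0,0,35],0],[[0,0,0],[0,0,40],0],[[0,0,0],[0,0,43],0],[[0,0,0],[0,0,43],0],[[0,0,0],[0,0,43],0]])

```text
t: 12.55
eef_pos: [0.5852, -0.0923, 0.0681]
ee_rot: [0.638, 0.77, -0.001, 0.006]
contact_force: [6.5, -11.5, -3.2]
grip_width: 0.0149
```

```bash
python3 to.py .5833 -.0948 .068 9.9; python3 -c "
from h import *
w=snap('wrist','w10')"
```

```text
t 12.55 pos [ 0.5852 -0.0923  0.0681] yaw_y 10.68 F [  6.5 -11.5  -3.2] M [-2.03 -1.18 -0.09] w 0.0149 j7 0.67
shift [-0.0021 -0.0024  0.0001] turn [0.31 0.57 0.78]
```

View pics/w10.png

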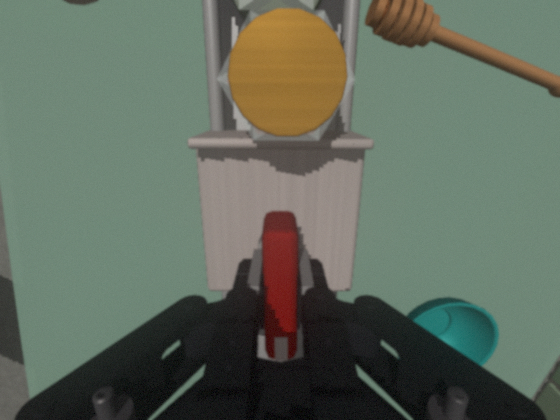

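The bar now lines up with the rack, tick at the rear (280,345), and the lid still meets the stop. There is no hard-limit torque yet, so I turn a bit further.

Call:
drive_tool(steps=[[[0,0,0],[0,0,2],0],[[0,0,0],[0,0,4],0],[[0,0,0],[0,0,6],0],[[0,0,0],[0,0,6],0]])

```text
t: 13.0
eef_pos: [0.5852, -0.0924, 0.0681]
ee_rot: [0.674, 0.738, -0.002, 0.006]
contact_force: [5.9, -11.8, -3.3]
grip_width: 0.0146
```

```bash
python3 to.py .5833 -.0948 .068 9.9
```

```text
t 13.0 pos [ 0.5852 -0.0924  0.0681] yaw_y 5.21 F [  5.9 -11.8  -3.3] M [-2.18 -0.99  2.01] w 0.0146 j7 0.58
shift [-0.0022 -0.0021  0.0001] turn [ 0.26  0.69 -4.7 ]
```

Call:
drive_tool(steps=[[[0,0,0],[0,0,2],0],[[0,0,0],[0,0,4],0],[[0,0,0],[0,0,4],0]], newtons=120)

```text
t: 13.3
eef_pos: [0.5852, -0.0925, 0.0682]
ee_rot: [0.697, 0.717, -0.003, 0.007]
contact_force: [5.9, -12.7, -1.4]
grip_width: 0.0141
```

```bash
python3 to.py .5833 -.0948 .068 9.9; python3 -c "
from m import *
w=snap('wrist','w11')
cv2.imwrite('pics/c11.png',cv2.resize(w['pixels'][120:370,180:380],None,fx=2.3,fy=2.3))
t=snap('top','t11');L=lids(t,False); u=np.array([-np.sin(np.radians(9.9)),np.cos(np.radians(9.9))])
print([round(p[:2]@u,4) for p in L])"
```

```text
t 13.3 pos [ 0.5852 -0.0925  0.0682] yaw_y 1.57 F [  5.9 -12.7  -1.4] M [-2.38 -0.91  3.4 ] w 0.0141 j7 0.53
shift [-0.0023 -0.002   0.0002] turn [ 0.23  0.78 -8.33]
[np.float64(0.0129), np.float64(-0.0431), np.float64(-0.0947)]
```

View pics/c11.png

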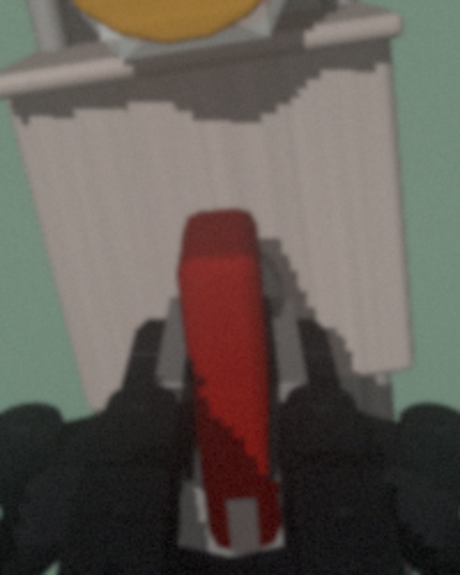

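The hard limit is reached: the torque rose from 0 to 3.4 N·m while the bar stayed in line with the rods. I ease off the push without turning back, open, and lift away.

Call:
drive_tool(steps=[[[-0.002,0,0],[0,0,0],0],[[-0.004,0,0],[0,0,0],0],[[-0.004,0,0],[0,0,0],1],[[-0.004,0,0],[0,0,0],1],[[-0.004,0,0],[0,0,0],1],[[-0.004,0,0],[0,0,0],1],[[-0.004,0,0],[0,0,0],1],[[-0.004,0,0],[0,0,0],1],[[-0.004,0,0],[0,0,0],1],[[-0.004,0,0],[0,0,0],1]])

```text
t: 14.4
eef_pos: [0.5828, -0.0909, 0.0675]
ee_rot: [0.702, 0.712, 0.0, -0.0]
contact_force: [0.3, -0.0, -0.7]
grip_width: 0.0851
```

```bash
python3 to.py .5833 -.0948 .2 9.9; python3 -c "
from h import *
w=snap('wrist','w12')"
```

```text
t 14.4 pos [ 0.5828 -0.0909  0.0675] yaw_y 0.84 F [ 0.3 -0.  -0.7] M [0.01 0.02 0.02] w 0.0851 j7 0.53
shift [-0.0038  0.0005 -0.1325] turn [ 0.01 -0.01 -9.06]
```

View pics/w12.png

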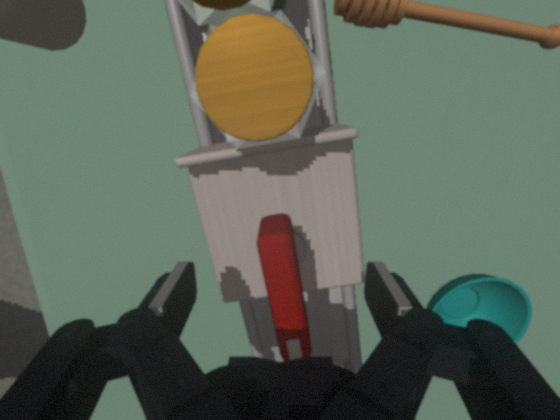

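The fingers are open and free (zero force), and the bar is in line with the rods. I lift straight up, then move back towards the start side to clear the views.

Call:
drive_tool(steps=[[[0,0,-0.03],[0,0,0],1],[[0,0,-0.07],[0,0,0],1],[[0,0,-0.11],[0,0,0],1],[[0,0,-0.15],[0,0,0],1],[[-0.04,0,-0.16],[0,0,0],1],[[-0.08,0,-0.16],[0,0,0],1],[[-0.12,0,-0.16],[0,0,0],1],[[-0.16,0,-0.16],[0,0,0],1],[[-0.2,0,-0.16],[0,0,0],1],[[-0.24,0,-0.16],[0,0,0],1],[[-0.24,0,-0.16],[0,0,0],1]])

```text
t: 15.55
eef_pos: [0.5827, -0.3389, 0.2277]
ee_rot: [0.705, 0.709, -0.002, 0.001]
contact_force: [-1.0, 0.1, -0.4]
grip_width: 0.0854
```

```bash
python3 -c "
from m import *
s=snap('side','s13');t=snap('top','t13')
L=lids(t); u=np.array([-np.sin(np.radians(9.9)),np.cos(np.radians(9.9))])
print([round(p[:2]@u,4) for p in L])
I=cv2.resize(s['pixels'][60:320,220:350],None,fx=2,fy=2);J=cv2.resize(t['pixels'][120:300,180:357],None,fx=2.9,fy=2.9)
K=np.zeros((522,780,3),np.uint8);K[:520,:260]=I;K[:,260:260+J.shape[1]]=J[:522]
cv2.imwrite('pics/c13.png',K)
"
```

```text
lid (251.8663330078125, 323.9851379394531) 14.361007690429688 [0.4211 0.0505 0.113 ]
lid (211.72689819335938, 245.08824157714844) 15.047306060791016 [0.5473 0.1086 0.113 ]
lid (246.07237243652344, 238.23684692382812) 15.079559326171875 [0.555  0.0531 0.113 ]
lid (279.2916564941406, 227.125) 15.234955787658691 [ 0.5699 -0.0008  0.113 ]
[np.float64(-0.0227), np.float64(0.0129), np.float64(-0.0431), np.float64(-0.0988)]
```

View pics/c13.png

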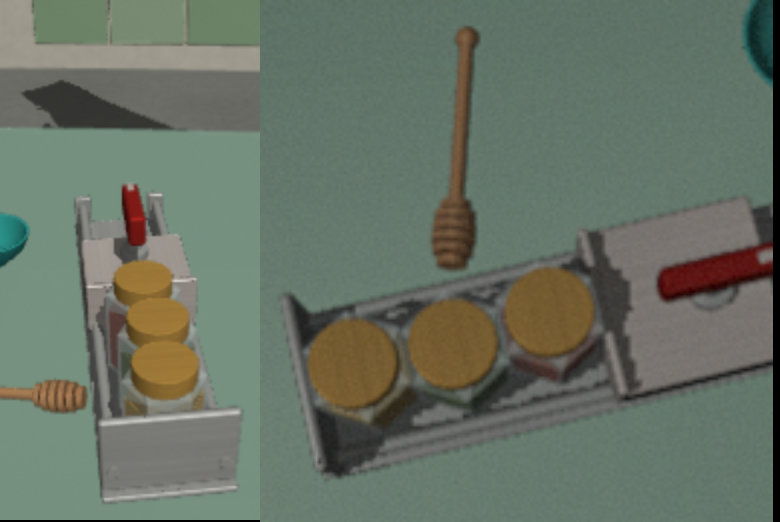

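View pics/t13.png

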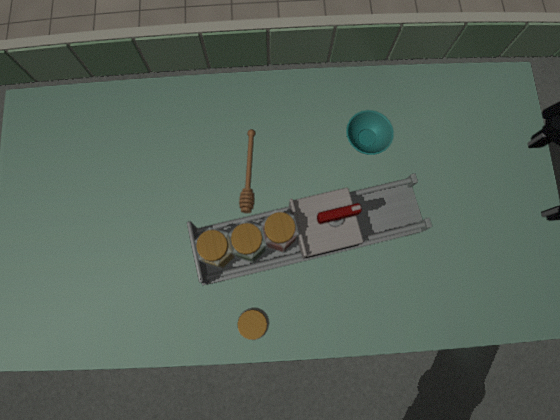

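```bash
python3 - <<'E'
from m import *
t=load('t13')
cv2.imwrite('pics/c14.png',cv2.resize(t['pixels'][180:265,285:370],None,fx=7,fy=7,interpolation=cv2.INTER_CUBIC))
E
```

```text
(no output)
```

View pics/c14.png

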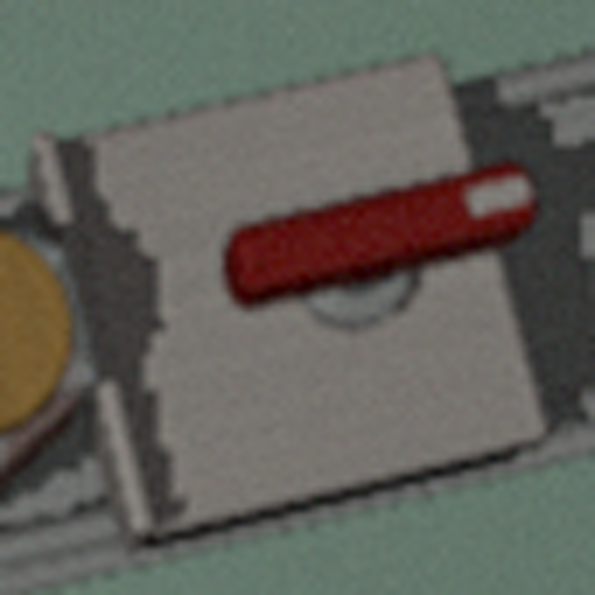

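```bash
python3 - <<'E'
from m import *
t=load('t13'); c=lambda x,y:(x/7+285-.43,y/7+180-.43)
a=lambda v:np.degrees(np.arctan2(v[1],v[0]))
p=[onz(t,c(*q),.135) for q in [(240,232),(510,165),(250,300),(525,232)]]
print('bar dir-90',a(p[0]-p[1])-90,a(p[2]-p[3])-90)
e=[onz(t,c(*q),.074) for q in [(100,140),(435,57),(185,525),(545,432)]]
print('carriage',a(e[0]-e[1])-90,a(e[2]-e[3])-90)
A,B=onz(t,c(38,138),.088),onz(t,c(138,530),.088); print('stop face',A.round(4),B.round(4))
u=np.array([-np.sin(np.radians(9.9)),np.cos(np.radians(9.9)),0])
print('stop-to-red lid centre',((A+B)/2)@u+.0988, 'end gap', np.array([.5412,.1349,0])@u-.0129, 'travel', ((A+B)/2-[.5917,-.1378,0])@u)
manip.job_done()
E
```

```text
bar dir-90 10.817286958019068 10.673981515278854
carriage 10.966750234313452 11.013857961393853
stop face [ 0.6208 -0.0222  0.088 ] [ 0.5252 -0.0395  0.088 ]
stop-to-red lid centre -0.0301095011948192 end gap 0.02694321902706253 travel 0.10856901258463528
the job is handed in; nothing more can be done
```

The jars are closed up, the stop is locked at the end of its knob travel, and the arm is clear. I handed the job in at about 16 s of the 38 s allowed.

**What I did:** I gripped the red knob bar and slid the stop about 110 mm along the rods. I kept going until the row stopped moving and the push rose to about 15 N. With that pressure still on, I turned the knob clockwise until it met its hard limit, where the torque rose to 3.4 N·m. Then I eased off, opened the gripper and lifted away.

**Last checks:**
- **Jars:** the lid centres are 56.0 and 55.7 mm apart, against 56 mm for touching jars. They did not move on release and stand upright.
- **Row ends:** the jar centres measure about 27 mm from the end plate and 30 mm from the stop face. Both should be 28 mm, so they agree within the 2 mm camera error. By camera alone, contact at the two ends is only that certain, but the push had stopped firmly.
- **Knob:** the bar lies within about 0.3° of the rods' direction.
- **Bystanders:** the salt jar measured unmoved. The dish and dipper look unmoved in the pictures, but I did not measure them.

**What disagreed:**
- **Reported fingertip position:** the real fingertips sit about 35 mm behind the reported TCP. My first grasp therefore closed just above the bar, with no noticeable force. I measured the offset in free space and regrasped deeper.
- **Red jar reading:** one reading taken while the arm partly hid the red lid was 4 mm off. The clear view afterwards put it right.

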